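# Check the vial block's temperature with the surface thermometer

### The job

Draw the surface thermometer out of its leaning holder and hold it upright with its flat sprung tip pressed gently onto the middle of the aluminium vial block: the whole tip inside the engraved ring, and pushed in about half of its spring travel. Leave the vials standing in their wells, and finish while still holding the thermometer steadily there.

Things in the scene. Friction and masses are not known exactly. Their poses are not given: they have to be found in the camera images.
- probe: Cordless surface thermometer, 183 mm long, about 0.1 kg. Origin on its axis at the foot of the handle, z along the axis to the handle's end. Handle: white rounded bar from z = 0 to 105, 30 (along x) by 24 mm (along y; grip it across y), small display on its +x face. Below: steel shaft 6 mm thick to z = -60, then the tip. At the start it sits 28 mm deep in the holder, the top leaning 25 deg.
- grip (a point): Point on the thermometer's axis in the free part of its handle, 75 mm above the probe's origin (30 mm below the handle's end); axes as probe. The pads may lie at any angle about y: the handle can be taken along its lean or from straight above.
- tip_face (a point): Centre of the flat end of the thermometer's tip, a round sprung foot 10 mm across; 78 mm below the probe's origin while the spring is free. Inside the holder at the start.
- probe_tip (a joint): How far the sprung tip is pushed in along the shaft: 0 = free, 0.010 m = bottomed. Spring: 1.6 N to start it moving, 3.6 N at half travel (0.005 m), 5.6 N at the end.
- holder: Fixed holder: dark base plate 130 x 85 x 10 mm (origin: centre of its underside) with a grey rectangular sheath that leans 25 deg, its top towards the holder's -x side (roughly to the robot). The handle's foot rests on a ledge 28 mm inside; about 1.5 mm play each side. Draw the probe out along its own axis; the tip is clear of the mouth after 106 mm.
- mouth (a point): Centre of the holder's mouth, 118 mm above the table; the sheath's outside is 39 x 33 mm there.
- stirrer: Hotplate stirrer, fixed: blue case 196 x 158 mm, origin at the centre of its underside, control knob at the front (-x side) right. Its round plate (top 72 mm high) is centred at x = 26.5, y = -4 mm and carries the vial block.
- block: Bare aluminium block 112 x 112 x 32 mm lying on the stirrer's plate, fixed to it; origin at the centre of its underside, top 104 mm above the table. Eight round wells 26 mm wide, 20 mm deep, in a 3 x 3 grid of 34 mm pitch whose middle place is undrilled and flat.
- spot (a point): Centre of the engraved ring (22 mm across) on the undrilled middle of the block's top face, at the height of that face.
- vial_a: Capped glass vial 24 mm across, 54 mm tall, standing loose in a corner well of the block, its top 34 mm above the block; origin at the centre of its underside. 48 mm from the ring's centre.
- vial_b: Like vial_a, in the well right beside the ring (its axis 34 mm from the ring's centre).
- vial_c: Like vial_a, in another corner well of the block.
Not all that is in view belongs to the job. What is shaped like the vial_a but blue, green or orange is not meant.

How it is judged:
By the outcome, as a careful person would: the job done as asked, in the order asked, and still so for the second after the job is handed in, while the arm keeps its last pose, push and grip.
It also fails if it takes over 38 s, if anything falls off the work surface, if the arm or the gripper's body presses on something with over 40 N, if the wrist force passes 120 N, or if a joint passes its speed limit or range.

### The arm

A 6-joint arm with a two-finger parallel gripper is mounted at the origin on a cart in front of the work surface, level with it; the furniture and walls round the work are solid. World frame = base frame: x ahead of the robot, y to its left, z up, the work surface at z = 0. Lengths are in m, angles in degrees, forces in N, time in s.
With the tool pointing down it reaches from about 0.325 to 0.775 m from the base axis. Payload 5.5 kg.
Tool frame: the origin (TCP) lies at the very end of the fingers, on their centre line; the grasp point (between the pads) lies 19 mm behind it; x points along the fingers, y is the direction in which the jaws open and shut, and the axes are right-handed (so a half turn about x gives the same grasp; the last joint's range is limited). The gripper opens to 88 mm and grips with 3 to 60 N. Pads are 20 mm wide; open, the fingers measure 115 mm over their backs; the gripper's body (75 mm by 178 mm) begins 61 mm behind the grasp point.
Start: joints at [60.636, 5.22, 70.514, -0, 104.267, -3.249], TCP at [0.264, 0.539, 0.223] pointing down, gripper open.
Joint ranges: [-164.24, 164.24], [-49.07, 125.15], [9.68, 141.18], [-86.29, 266.29], [3.28, 154.24], [-151.56, 151.56]. Speed limits (degrees/s): [147.25, 147.25, 172.46, 180, 180, 180].

### API

Orientations are given as a 3x3 rotation matrix whose columns are the frame's x, y, z axes.
In Python, from bench import monitor, imaging, ticket gives the robot as it stands. The module is installed in compiled form; this text tells all that it offers.
- The arm moves only by the shell command python3 -m inch 'ROWS' [OPENING] [FORCE]. ROWS is JSON, a list of rows, each a list of 6 numbers: the shift along the tool's x, y, z normalised to -1 to 1, where 1 is 20 mm, then the turn, a rotation vector about the tool's x, y, z normalised to -1 to 1, where 1 is 6 degrees. In form: [[dx, dy, dz, ax, ay, az], ...]. A call has exactly 8 rows; each row shifts and turns the pose as measured when the row begins, along the tool's axes as they then stand; what a row does not reach is not made up. A row lasts 1/10 s, in which the tool goes at most 50 mm and 8.59 degrees, less where a joint would pass 70% of its speed; a pose out of reach is approached as far as the arm can. A call with a number of a shift or a turn outside -1 to 1 is refused whole. A call with a gripper value outside its range is refused whole. OPENING is the opening, from -1 (shut) to 1 (fully open), set as the call begins (- or left out, the last holds). The fingers move at their own pace and stop on an object; FORCE is the grip in N (left out, the last holds). Time passes only in rows, so rows that do not move let the fingers close, or fill a call up. It gives the time, the measured TCP pose, the force and the opening at its end, in the units of the state.
- monitor.get_obs(): the state, without advancing time (a new reading comes with each control period).
- imaging.read_camera(name): name is "side" or "top" or "wrist"; returns the picture (400x640x3 uint8, red, green, blue); there is no depth.
- imaging.camera_params(name): a dict with "K" (3x3 intrinsics, pixels), "dist_coeffs" ([k1, k2, p1, p2, k3] as OpenCV has them; the pictures are not rectified), "R" (3x3) and "t" (3): a world point X has camera coordinates R X + t. Camera axes: x right, y down, z forward; pixel columns grow to the right and rows downward; lengths in m; the calibration is good to about 2 mm. A picture is of the moment at which its call begins: read the wrist's pose just before it. camera_params takes no time and is no camera call; for the wrist camera it gives the pose at the moment of the call.
- ticket.job_done(): hands the job in, once; it reports no verdict.
The state is a dict: "time_s": time; "joint_pos": joint angles; "joint_vel": joint speeds; "joint_torque": joint torques, N m; "eef_pos": TCP position; "tool_rot": TCP orientation; "contact_force": force on the tool from outside, world axes, zero at the start; "ft_torque": the same for the moment, N m; "gripper_width": finger opening in m.
Only numpy, scipy, OpenCV 4.12 (cv2) and the standard library are available. Lean on these libraries where they do the work, as an engineer would, in place of code of your own. Each camera call takes 0.05 s, during which the arm holds its last target. There are 200 camera calls.

## Working session

There is one attempt and no reset: what is moved stays moved. The work goes in short steps, Python scripts to look and compute and a shell command to move; the robot and the scene stay as the last step left them, time stands still between calls to the robot, and variables do not carry over. Pictures are saved under pics/ and viewed, about 8 in all and at most 12, crops included, and the job is handed in when it is done.

```bash
mkdir -p pics
python3 - <<'E'
from bench import monitor, imaging
import cv2,numpy as np
o=monitor.get_obs()
print({k:np.round(v,3).tolist() for k,v in o.items()})
for n in ['side','top']:
    im=imaging.read_camera(n); cv2.imwrite(f'pics/{n}0.png',im[:,:,::-1])
    p=imaging.camera_params(n); print(n,{k:np.round(v,4).tolist() for k,v in p.items()})
E
```

```text
{'time_s': 0.0, 'joint_pos': [60.636, 5.262, 70.58, -0.002, 104.268, -3.247], 'joint_vel': [0.038, -0.037, -0.038, -0.056, 0.018, -0.073], 'joint_torque': [-0.001, -44.646, -40.644, 0.069, 0.03, -0.0], 'eef_pos': [0.264, 0.538, 0.222], 'tool_rot': [[-0.001, 0.44, 0.898], [-0.002, 0.898, -0.44], [-1.0, -0.002, -0.0]], 'contact_force': [0.315, -0.678, 0.356], 'ft_torque': [-0.055, -0.014, 0.02], 'gripper_width': 0.088}
side {'K': [[436.1192, 0.0, 327.0428], [0.0, 436.1192, 192.7352], [0.0, 0.0, 1.0]], 'dist_coeffs': [-0.0965, 0.0, 0.0, 0.0, 0.0], 'R': [[0.9981, 0.061, 0.0007], [0.0247, -0.3935, -0.919], [-0.0558, 0.9173, -0.3942]], 't': [-0.5355, 0.0552, 1.2896]}
top {'K': [[485.1997, 0.0, 323.8475], [0.0, 485.1997, 190.9038], [0.0, 0.0, 1.0]], 'dist_coeffs': [0.0516, 0.0, 0.0, 0.0, 0.0], 'R': [[0.0142, -0.9999, 0.0031], [-0.9796, -0.0145, -0.2006], [0.2006, -0.0002, -0.9797]], 't': [-0.1393, 0.5706, 1.0374]}
```

View pics/side0.png

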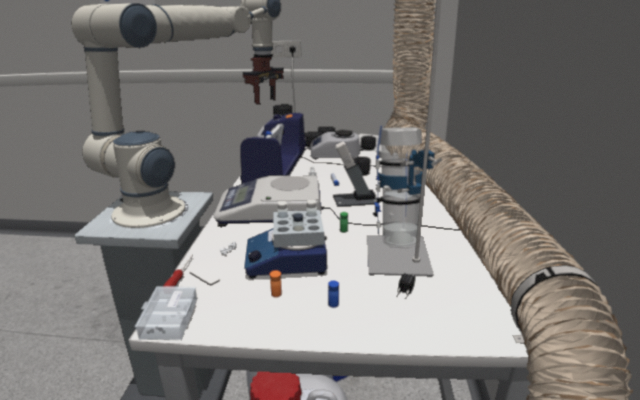

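View pics/top0.png

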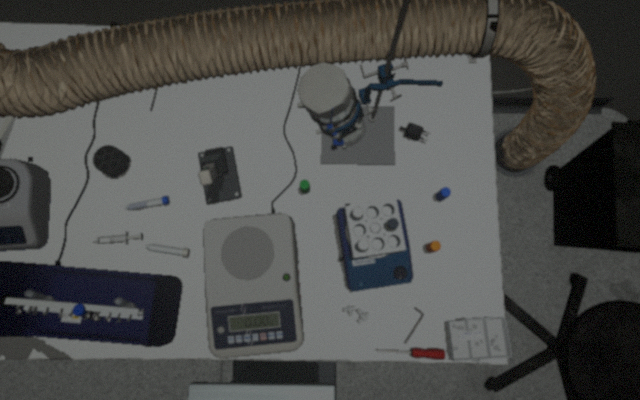

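The side view shows the holder near (355,175), the stirrer with its block near (297,230), and the column stand near (400,200). In the top view the holder is at (220,175) and the block at (375,228). I'll zoom in on both.

Run:
```python
import cv2,numpy as np
t=cv2.imread('pics/top0.png');s=cv2.imread('pics/side0.png')
def c(im,x,y,w,h): return cv2.resize(im[y:y+h,x:x+w],(400,300),interpolation=cv2.INTER_CUBIC)
a=np.vstack([np.hstack([c(t,180,135,80,60+15)[:,:],c(t,330,190,100,75+25)]),np.hstack([c(s,320,135,80,75),c(s,240,190,100,100)])])
cv2.imwrite('pics/z0.png',cv2.convertScaleAbs(a,alpha=1.3))
```

```text
(no output)
```

View pics/z0.png

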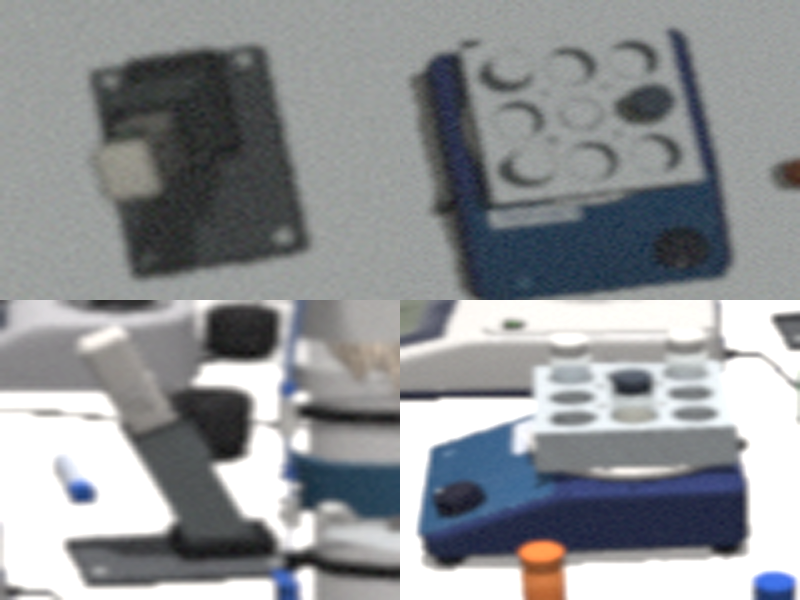

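Candidates for the probe: only the cream bar rising from the dark leaning sheath, at top (206,177) and side (345,150). The lookalikes are the blue-capped pen at side (335,180) and top (148,203), the syringe at (118,239) and the tube at (167,250). All of these lie flat, so they're ruled out. Block: the ring is at top (375.5,227.7). The dark-capped vial is in the -y middle well, and the white-capped vials are in the +y corners. Next I compute positions.

```bash
cat > h.py <<'E'
import numpy as np,cv2
from bench import monitor, imaging
def ray(p,px):
    u=cv2.undistortPoints(np.array([[px]],float),np.array(p['K']),np.array(p['dist_coeffs']))[0,0]
    R=np.array(p['R']);return -R.T@np.array(p['t']),R.T@np.array([u[0],u[1],1.])
def plane(p,px,z):
    c,d=ray(p,px);return c+d*(z-c[2])/d[2]
def tri(p1,a,p2,b):
    c1,d1=ray(p1,a);c2,d2=ray(p2,b)
    s=np.linalg.lstsq(np.c_[d1,-d2],c2-c1,rcond=None)[0]
    q1,q2=c1+s[0]*d1,c2+s[1]*d2
    return (q1+q2)/2,np.linalg.norm(q1-q2)
def proj(p,X):
    return cv2.projectPoints(np.array(X,float).reshape(-1,3),cv2.Rodrigues(np.array(p['R']))[0],np.array(p['t'],float),np.array(p['K']),np.array(p['dist_coeffs']))[0][:,0]
E
python3 - <<'E'
from h import *
np.set_printoptions(precision=4,suppress=True)
T=imaging.camera_params('top');S=imaging.camera_params('side')
c=[plane(T,q,.01) for q in [(198.4,152.5),(233,146.3),(242,196.3),(207,203.8)]]
for q in c: print(q)
print('sides',[np.linalg.norm(c[i]-c[(i+1)%4]) for i in range(4)],'ctr',np.mean(c,0))
x=(c[0]+c[1]-c[2]-c[3]);print('yaw',np.degrees(np.arctan2(x[1],x[0])), 'from short',np.degrees(np.arctan2(*( (c[0]+c[3]-c[1]-c[2])[[1,0]])))-90)
print('end',plane(T,(206,177),.186),tri(T,(206,177),S,(340.6,145)))
print('ring',plane(T,(375.5,227.7),.104))
w=[plane(T,(330+a/4,190+b/3),.104) for a,b in [(110,70),(232,60),(250,157),(130,163)]]
print('wells',w)
print('blk corners',[plane(T,(330+a/4,190+b/3),.104) for a,b in [(304,185),(88,207)]])
print('column top', tri(T,(328,85),S,(403,130)))
E
```

```text
[0.6715 0.1697 0.01  ]
[0.6883 0.0883 0.01  ]
[0.5666 0.061  0.01  ]
[0.5476 0.1416 0.01  ]
sides [np.float64(0.08309948125119752), np.float64(0.1246994228986799), np.float64(0.08281570878256186), np.float64(0.12705149234839624)] ctr [0.6185 0.1151 0.01  ]
yaw 12.692264452799476 from short 12.468517283028248
end [0.5711 0.1042 0.186 ] (array([0.5708, 0.1046, 0.1837]), np.float64(0.0017427421558336318))
ring [ 0.4849 -0.242   0.104 ]
wells [array([ 0.5152, -0.2037,  0.104 ]), array([ 0.5234, -0.269 ,  0.104 ]), array([ 0.4544, -0.2776,  0.104 ]), array([ 0.4492, -0.2143,  0.104 ])]
blk corners [array([ 0.4352, -0.3056,  0.104 ]), array([ 0.4181, -0.1921,  0.104 ])]
column top (array([ 0.7217, -0.1358,  0.2963]), np.float64(0.0007227944013966194))
```

```bash
cat >> h.py <<'E'
from scipy.spatial.transform import Rotation as Ro
def lean(yaw,tilt):
    "tool rot: fingers along the downward probe axis; tilt deg, jaws across holder y"
    return Ro.from_euler('zy',[yaw,-tilt],degrees=True).as_matrix()@np.array([[0,0,1.],[0,1,0],[-1,0,0]])
def plan(pos,R,n,show=None):
    o=monitor.get_obs();p0=np.array(o['eef_pos']);R0=np.array(o['tool_rot'])
    w=Ro.from_matrix(R0.T@R).as_rotvec(); d=(np.array(pos)-p0)/n
    rows=[]
    for k in range(n):
        Rk=R0@Ro.from_rotvec(w*k/n).as_matrix()
        rows.append(np.r_[Rk.T@d/.02,np.degrees(w)/n/6].round(2).tolist())
    print('t',o['time_s'],'pos',p0.round(4),'err',(np.array(pos)-p0).round(4),'rot',np.degrees(w).round(2),'F',np.round(o['contact_force'],2),'w',round(o['gripper_width'],4))
    for r in rows[:show]: print(r)
A=lean(12.6,25); a=-A[:,0]; GRIP=np.array([.5832,.1073,.159])
E
python3 - <<'E'
from h import *
print(A.round(3));plan(GRIP-.019*a+.125*a,A,32)
E
```

```text
[[ 0.423 -0.198  0.884]
 [ 0.     0.976  0.218]
 [-0.906 -0.092  0.412]]
t 0.1 pos [0.264  0.5385 0.2216] err [ 0.2744 -0.4312  0.0334] rot [-38.07 -25.34   3.09] F [ 0.21 -0.62 -0.37] w 0.0878
[-0.05, -0.42, 0.68, -0.2, -0.13, 0.02]
[-0.04, -0.43, 0.67, -0.2, -0.13, 0.02]
[-0.03, -0.44, 0.66, -0.2, -0.13, 0.02]
[-0.03, -0.46, 0.66, -0.2, -0.13, 0.02]
[-0.02, -0.47, 0.65, -0.2, -0.13, 0.02]
[-0.01, -0.48, 0.64, -0.2, -0.13, 0.02]
[-0.0, -0.5, 0.63, -0.2, -0.13, 0.02]
[0.01, -0.51, 0.62, -0.2, -0.13, 0.02]
[0.01, -0.52, 0.61, -0.2, -0.13, 0.02]
[0.02, -0.54, 0.59, -0.2, -0.13, 0.02]
[0.03, -0.55, 0.58, -0.2, -0.13, 0.02]
[0.04, -0.56, 0.57, -0.2, -0.13, 0.02]
[0.04, -0.57, 0.56, -0.2, -0.13, 0.02]
[0.05, -0.58, 0.55, -0.2, -0.13, 0.02]
[0.06, -0.59, 0.53, -0.2, -0.13, 0.02]
[0.06, -0.61, 0.52, -0.2, -0.13, 0.02]
[0.07, -0.62, 0.51, -0.2, -0.13, 0.02]
[0.07, -0.63, 0.49, -0.2, -0.13, 0.02]
[0.08, -0.64, 0.48, -0.2, -0.13, 0.02]
[0.08, -0.65, 0.46, -0.2, -0.13, 0.02]
[0.09, -0.66, 0.45, -0.2, -0.13, 0.02]
[0.09, -0.67, 0.43, -0.2, -0.13, 0.02]
[0.1, -0.68, 0.42, -0.2, -0.13, 0.02]
[0.1, -0.68, 0.4, -0.2, -0.13, 0.02]
[0.11, -0.69, 0.39, -0.2, -0.13, 0.02]
[0.11, -0.7, 0.37, -0.2, -0.13, 0.02]
[0.12, -0.71, 0.35, -0.2, -0.13, 0.02]
[0.12, -0.72, 0.34, -0.2, -0.13, 0.02]
[0.12, -0.72, 0.32, -0.2, -0.13, 0.02]
[0.13, -0.73, 0.31, -0.2, -0.13, 0.02]
[0.13, -0.74, 0.29, -0.2, -0.13, 0.02]
[0.13, -0.74, 0.27, -0.2, -0.13, 0.02]
```

```bash
sed -i "s/'zy'/'ZY'/" h.py
python3 - <<'E'
from h import *
print(A.round(3));plan(GRIP-.019*a+.125*a+[0,0,.04],A,26,10)
E
```

```text
[[ 0.412 -0.218  0.884]
 [ 0.092  0.976  0.198]
 [-0.906 -0.     0.423]]
t 0.1 pos [0.264  0.5385 0.2216] err [ 0.2755 -0.441   0.0734] rot [-38.07 -24.07   8.53] F [ 0.21 -0.62 -0.37] w 0.0878
[-0.14, -0.53, 0.85, -0.24, -0.15, 0.05]
[-0.13, -0.55, 0.84, -0.24, -0.15, 0.05]
[-0.12, -0.57, 0.83, -0.24, -0.15, 0.05]
[-0.11, -0.59, 0.81, -0.24, -0.15, 0.05]
[-0.1, -0.61, 0.8, -0.24, -0.15, 0.05]
[-0.09, -0.63, 0.78, -0.24, -0.15, 0.05]
[-0.08, -0.65, 0.77, -0.24, -0.15, 0.05]
[-0.07, -0.67, 0.75, -0.24, -0.15, 0.05]
[-0.07, -0.69, 0.74, -0.24, -0.15, 0.05]
[-0.06, -0.71, 0.72, -0.24, -0.15, 0.05]
```

```bash
python3 -m inch '[[-0.4,-0.5,0.85,-0.24,-0.15,0.05],[-0.4,-0.55,0.85,-0.24,-0.15,0.05],[-0.3,-0.55,0.85,-0.24,-0.15,0.05],[-0.2,-0.6,0.8,-0.24,-0.15,0.05],[-0.1,-0.6,0.8,-0.24,-0.15,0.05],[-0.1,-0.65,0.8,-0.24,-0.15,0.05],[-0.05,-0.65,0.75,-0.24,-0.15,0.05],[-0.05,-0.65,0.75,-0.24,-0.15,0.05]]' 1
python3 - <<'E'
from h import *
plan(GRIP-.019*a+.125*a+[0,0,.03],A,17,9)
E
```

```text
time_s: 0.9
eef_pos: [0.3506, 0.3993, 0.2544]
tool_rot: [[0.129, 0.239, 0.962], [-0.015, 0.971, -0.239], [-0.992, 0.017, 0.129]]
contact_force: [-0.1, -0.7, 0.5]
gripper_width: 0.0879
t 0.9 pos [0.3506 0.3993 0.2544] err [ 0.1888 -0.3018  0.0306] rot [-25.73 -17.06   6.49] F [-0.08 -0.72  0.46] w 0.0879
[-0.0, -0.73, 0.76, -0.25, -0.17, 0.06]
[0.0, -0.75, 0.74, -0.25, -0.17, 0.06]
[0.01, -0.77, 0.72, -0.25, -0.17, 0.06]
[0.02, -0.79, 0.7, -0.25, -0.17, 0.06]
[0.03, -0.8, 0.68, -0.25, -0.17, 0.06]
[0.03, -0.82, 0.65, -0.25, -0.17, 0.06]
[0.04, -0.84, 0.63, -0.25, -0.17, 0.06]
[0.04, -0.86, 0.61, -0.25, -0.17, 0.06]
[0.05, -0.87, 0.59, -0.25, -0.17, 0.06]
```

```bash
python3 -m inch '[[0,-0.8,0.82,-0.28,-0.18,0.06],[0,-0.82,0.8,-0.28,-0.18,0.06],[0,-0.85,0.78,-0.28,-0.18,0.06],[0,-0.87,0.76,-0.28,-0.18,0.06],[0.03,-0.88,0.74,-0.28,-0.18,0.06],[0.03,-0.9,0.72,-0.28,-0.18,0.06],[0.04,-0.92,0.7,-0.28,-0.18,0.06],[0.04,-0.94,0.67,-0.28,-0.18,0.06]]' 1
python3 - <<'E'
from h import *
plan(GRIP-.019*a+.125*a+[0,0,.02],A,8)
E
```

```text
time_s: 1.7
eef_pos: [0.4515, 0.238, 0.2689]
tool_rot: [[0.282, -0.01, 0.959], [0.014, 1.0, 0.007], [-0.959, 0.012, 0.282]]
contact_force: [0.5, 0.6, -0.6]
gripper_width: 0.0879
t 1.7 pos [0.4515 0.238  0.2689] err [ 0.0879 -0.1405  0.0061] rot [-11.48  -8.52   3.61] F [ 0.54  0.58 -0.6 ] w 0.0879
[0.11, -0.88, 0.53, -0.24, -0.18, 0.08]
[0.11, -0.9, 0.51, -0.24, -0.18, 0.08]
[0.11, -0.91, 0.48, -0.24, -0.18, 0.08]
[0.11, -0.92, 0.46, -0.24, -0.18, 0.08]
[0.11, -0.94, 0.43, -0.24, -0.18, 0.08]
[0.11, -0.95, 0.41, -0.24, -0.18, 0.08]
[0.11, -0.96, 0.38, -0.24, -0.18, 0.08]
[0.11, -0.97, 0.36, -0.24, -0.18, 0.08]
```

```bash
python3 -m inch '[[0.1,-0.95,0.57,-0.26,-0.2,0.08],[0.1,-0.97,0.55,-0.26,-0.2,0.08],[0.1,-0.98,0.52,-0.26,-0.2,0.08],[0.1,-1,0.5,-0.26,-0.2,0.08],[0.1,-1,0.47,-0.26,-0.2,0.08],[0.1,-1,0.45,-0.26,-0.2,0.08],[0.1,-0.8,0.4,-0.26,-0.2,0.08],[0.1,-0.7,0.35,-0.2,-0.2,0.08]]' 1
python3 - <<'E'
from h import *
plan(GRIP-.019*a+.125*a,A,8,2)
im=imaging.read_camera('wrist');W=imaging.camera_params('wrist')
cv2.imwrite('pics/w1.png',im[:,:,::-1])
e=GRIP+.03*a
print('end',proj(W,e),'grip',proj(W,GRIP),'mouth',proj(W,GRIP-.047*a))
E
```

```text
time_s: 2.5
eef_pos: [0.546, 0.092, 0.2761]
tool_rot: [[0.429, -0.238, 0.871], [0.101, 0.971, 0.216], [-0.897, -0.005, 0.441]]
contact_force: [0.5, -0.0, 0.2]
gripper_width: 0.0874
t 2.5 pos [0.546  0.092  0.2761] err [-0.0065  0.0055 -0.021 ] rot [ 1.19  1.17 -0.26] F [ 0.54 -0.01  0.2 ] w 0.0874
[0.1, 0.04, -0.09, 0.02, 0.02, -0.01]
[0.1, 0.04, -0.09, 0.02, 0.02, -0.01]
end [[326.3530129  187.73000867]] grip [[325.37312572 179.43804707]] mouth [[324.17104698 169.27088075]]
```

View pics/w1.png

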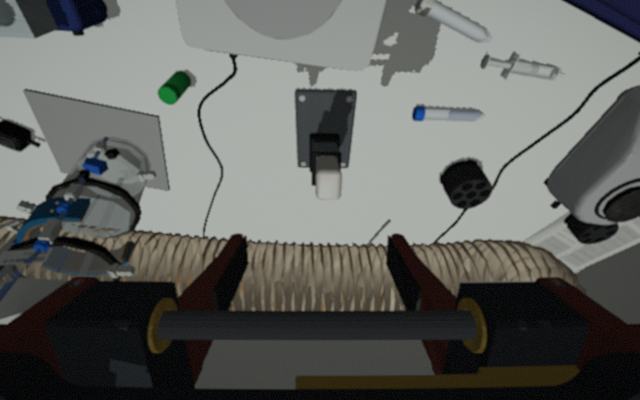

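The view shows the handle end at (328,190), against a prediction of (326,188) for its centre. The plate and sheath are squarely aligned below it. I'll approach halfway and re-measure.

```bash
python3 -m inch '[[0.5,0.05,-0.1,0.04,0.03,0],[0.6,0.05,-0.1,0.04,0.03,0],[0.6,0.05,-0.1,0.04,0.03,0],[0.6,0.05,-0.1,0.03,0.03,0],[0.6,0.05,-0.1,0.02,0.03,0],[0.5,0.04,-0.1,0.02,0.03,0],[0.3,0.04,-0.1,0.02,0.02,0],[0,0,0,0,0,0]]' 1
python3 - <<'E'
from h import *
plan(GRIP-.019*a,A,8,2)
im=imaging.read_camera('wrist');W=imaging.camera_params('wrist')
e=GRIP+.03*a
pe=proj(W,[e,GRIP,GRIP-.047*a]);print(pe)
x,y=pe[0].astype(int)
x0,y0=max(x-100,0),max(y-75,0)
cv2.imwrite('pics/w2.png',cv2.resize(im[y0:y0+150,x0:x0+200,::-1],None,fx=4,fy=4)); print(x0,y0)
cv2.imwrite('pics/w2full.png',im[:,:,::-1])
E
```

```text
time_s: 3.35
eef_pos: [0.5632, 0.1046, 0.1919]
tool_rot: [[0.402, -0.218, 0.889], [0.095, 0.976, 0.196], [-0.911, 0.006, 0.413]]
contact_force: [0.8, -0.4, 0.6]
gripper_width: 0.0877
t 3.35 pos [0.5632 0.1046 0.1919] err [ 0.0278  0.0045 -0.0501] rot [-0.17 -0.58 -0.3 ] F [ 0.84 -0.38  0.58] w 0.0877
[0.36, -0.01, 0.03, -0.0, -0.01, -0.01]
[0.36, -0.01, 0.03, -0.0, -0.01, -0.01]
[[314.38028106 248.77214971]
 [314.54016096 230.83949161]
 [314.72117082 210.58441727]]
214 173
```

View pics/w2.png

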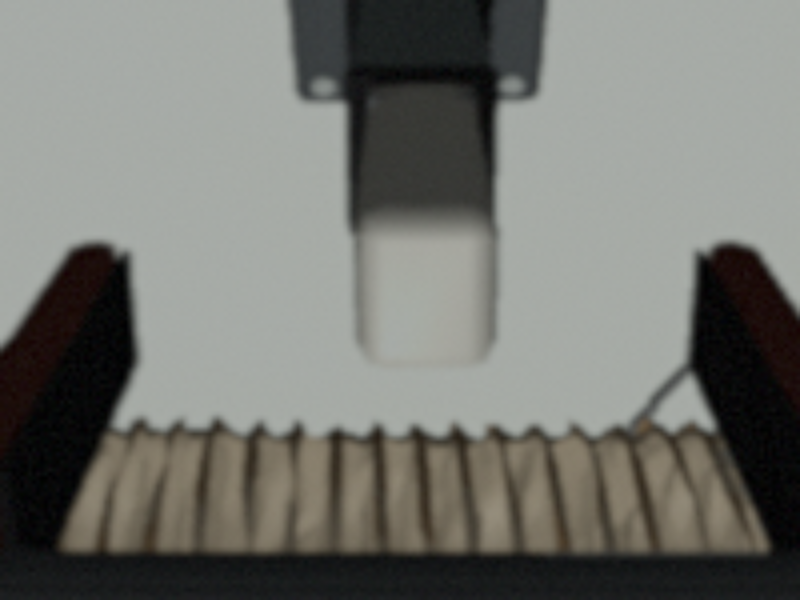

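The handle end face is centred at crop (427,290), which is (320.7,245.5) full frame. The prediction was (314.4,248.8), so it is a few mm off sideways. Correcting for that.

Run:
```python
from h import *
W=imaging.camera_params('wrist');e=GRIP+.03*a
c,d=ray(W,(320.7,245.5)); X=c+d*(((e-c)@a)/(d@a))
o=monitor.get_obs();print(X.round(4),'tool-frame shift of end',A.T@(X-e))
R=np.array(o['tool_rot']);print('end in tool frame',R.T@(X-o['eef_pos']))
g=X-.03*a
plan(g-.019*a,A,8,2)
```

```text
[0.5678 0.1082 0.1852] tool-frame shift of end [ 1.15012252e-17  4.19733210e-03 -2.37729039e-03]
end in tool frame [0.00887075 0.00257591 0.00159807]
t 3.4 pos [0.5634 0.1045 0.1926] err [ 0.0246  0.0082 -0.0518] rot [-0.17 -0.53 -0.29] F [ 0.87 -0.18  0.06] w 0.0882
[0.36, 0.01, 0.01, -0.0, -0.01, -0.01]
[0.36, 0.01, 0.01, -0.0, -0.01, -0.01]
```

```bash
python3 -m inch '[[0.45,0.03,0.01,0,-0.01,-0.01],[0.5,0.03,0.01,0,-0.01,-0.01],[0.5,0.03,0.02,0,-0.02,-0.01],[0.5,0.02,0.02,0,-0.02,-0.01],[0.5,0.02,0.02,0,-0.02,0],[0.4,0,0.02,0,0,0],[0.2,0,0,0,0,0],[0,0,0,0,0,0]]' 1
python3 - <<'E'
from h import *
g=np.array([.5678,.1082,.1852])-.03*a
plan(g-.019*a,A,8,2)
E
```

```text
time_s: 4.2
eef_pos: [0.5924, 0.1136, 0.1344]
tool_rot: [[0.414, -0.215, 0.884], [0.093, 0.977, 0.194], [-0.906, 0.001, 0.424]]
contact_force: [-0.8, -0.6, -0.2]
gripper_width: 0.0877
t 4.2 pos [0.5924 0.1136 0.1344] err [-0.0044 -0.0009  0.0064] rot [-0.19  0.1   0.  ] F [-0.81 -0.58 -0.17] w 0.0877
[-0.05, 0.0, -0.01, -0.0, 0.0, 0.0]
[-0.05, 0.0, -0.01, -0.0, 0.0, 0.0]
```

```bash
python3 -m inch '[[-0.2,0,0,0,0,0],[-0.1,0,0,0,0,0],[0,0,0,0,0,0],[0,0,0,0,0,0],[0,0,0,0,0,0],[0,0,0,0,0,0],[0,0,0,0,0,0],[0,0,0,0,0,0]]' -1 30
python3 - <<'E'
from h import *
g=np.array([.5678,.1082,.1852])-.03*a
plan(g-.019*a,A,8,1)
E
```

```text
time_s: 5.0
eef_pos: [0.5904, 0.113, 0.143]
tool_rot: [[0.418, -0.215, 0.883], [0.093, 0.977, 0.194], [-0.904, 0.001, 0.428]]
contact_force: [-0.8, -0.7, -0.0]
gripper_width: 0.0272
t 5.0 pos [0.5904 0.113  0.143 ] err [-0.0024 -0.0003 -0.0022] rot [-0.19  0.32  0.03] F [-0.8  -0.67 -0.04] w 0.0272
[0.01, 0.0, -0.02, -0.0, 0.01, 0.0]
```

```bash
python3 -m inch '[[0,0,0,0,0,0],[0,0,0,0,0,0],[-0.1,0,0,0,0,0],[-0.2,0,0,0,0,0],[-0.3,0,0,0,0,0],[-0.4,0,0,0,0,0],[-0.4,0,0,0,0,0],[-0.4,0,0,0,0,0]]' -1 30
```

```text
time_s: 5.8
eef_pos: [0.5742, 0.1095, 0.177]
tool_rot: [[0.417, -0.215, 0.883], [0.093, 0.977, 0.194], [-0.904, 0.001, 0.427]]
contact_force: [0.8, -0.3, -1.6]
gripper_width: 0.0237
```

```bash
python3 -m inch '[[-0.5,0,0,0,0,0],[-0.6,0,0,0,0,0],[-0.6,0,0,0,0,0],[-0.6,0,0,0,0,0],[-0.6,0,0,0,0,0],[-0.6,0,0,0,0,0],[-0.6,0,0,0,0,0],[-0.5,0,0,0,0,0]]'
python3 - <<'E'
from h import *
D=lean(-20,0)
plan([.485,-.1,.33],D,26,3)
im=imaging.read_camera('side');S=imaging.camera_params('side')
o=monitor.get_obs();x,y=proj(S,o['eef_pos'])[0].astype(int);print(x,y)
cv2.imwrite('pics/s3.png',cv2.resize(im[y-60:y+90,x-80:x+120,::-1],None,fx=4,fy=4))
E
```

```text
time_s: 6.6
eef_pos: [0.5314, 0.0999, 0.2686]
tool_rot: [[0.417, -0.215, 0.883], [0.093, 0.977, 0.194], [-0.904, 0.001, 0.427]]
contact_force: [-0.2, 0.6, -0.0]
gripper_width: 0.024
t 6.6 pos [0.5314 0.0999 0.2686] err [-0.0464 -0.1999  0.0614] rot [31.88 24.57 -7.19] F [-0.25  0.62 -0.  ] w 0.024
[-0.18, -0.36, -0.1, 0.2, 0.16, -0.05]
[-0.18, -0.36, -0.1, 0.2, 0.16, -0.05]
[-0.17, -0.36, -0.09, 0.2, 0.16, -0.05]
327 115
```

View pics/s3.png

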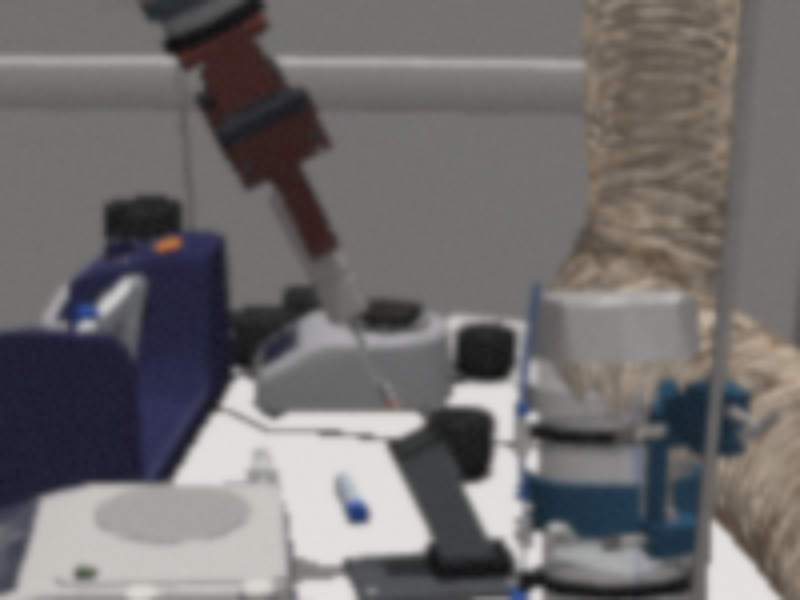

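The probe is held at full width (24 mm) and its tip is clear of the mouth: tip at crop (392,405), mouth at (420,435). Now I turn it upright and carry it over the block.

Run:
```python
from h import *
D=lean(-15,0)
plan([.485,-.242,.33],D,24)
print(monitor.get_obs()['joint_pos'])
```

```text
t 6.65 pos [0.5316 0.0999 0.2709] err [-0.0466 -0.3419  0.0591] rot [26.96 24.93 -6.11] F [0.23 1.15 1.08] w 0.0235
[-0.22, -0.67, -0.17, 0.19, 0.17, -0.04]
[-0.21, -0.68, -0.16, 0.19, 0.17, -0.04]
[-0.21, -0.68, -0.15, 0.19, 0.17, -0.04]
[-0.2, -0.69, -0.14, 0.19, 0.17, -0.04]
[-0.19, -0.69, -0.13, 0.19, 0.17, -0.04]
[-0.19, -0.69, -0.12, 0.19, 0.17, -0.04]
[-0.18, -0.7, -0.11, 0.19, 0.17, -0.04]
[-0.18, -0.7, -0.1, 0.19, 0.17, -0.04]
[-0.17, -0.7, -0.09, 0.19, 0.17, -0.04]
[-0.17, -0.7, -0.08, 0.19, 0.17, -0.04]
[-0.17, -0.71, -0.07, 0.19, 0.17, -0.04]
[-0.16, -0.71, -0.06, 0.19, 0.17, -0.04]
[-0.16, -0.71, -0.05, 0.19, 0.17, -0.04]
[-0.15, -0.71, -0.04, 0.19, 0.17, -0.04]
[-0.15, -0.71, -0.03, 0.19, 0.17, -0.04]
[-0.15, -0.71, -0.01, 0.19, 0.17, -0.04]
[-0.14, -0.72, -0.0, 0.19, 0.17, -0.04]
[-0.14, -0.72, 0.01, 0.19, 0.17, -0.04]
[-0.14, -0.72, 0.02, 0.19, 0.17, -0.04]
[-0.13, -0.72, 0.03, 0.19, 0.17, -0.04]
[-0.13, -0.72, 0.04, 0.19, 0.17, -0.04]
[-0.13, -0.72, 0.06, 0.19, 0.17, -0.04]
[-0.13, -0.72, 0.07, 0.19, 0.17, -0.04]
[-0.12, -0.71, 0.08, 0.19, 0.17, -0.04]
[  4.95652155 -26.96722843  97.25986393   3.23816753  84.48044421
 -97.04728482]
```

```bash
python3 -m inch '[[-0.4,-0.4,-0.15,0.12,0.1,-0.02],[-0.35,-0.6,-0.15,0.2,0.18,-0.04],[-0.3,-0.68,-0.15,0.2,0.18,-0.04],[-0.25,-0.69,-0.14,0.2,0.18,-0.04],[-0.2,-0.69,-0.13,0.2,0.18,-0.04],[-0.2,-0.69,-0.12,0.2,0.18,-0.04],[-0.18,-0.7,-0.11,0.2,0.18,-0.04],[-0.18,-0.7,-0.1,0.2,0.18,-0.04]]'
python3 - <<'E'
from h import *
plan([.485,-.242,.33],lean(-15,0),15,9)
E
```

```text
time_s: 7.45
eef_pos: [0.5082, -0.014, 0.3006]
tool_rot: [[0.281, -0.049, 0.959], [0.043, 0.998, 0.038], [-0.959, 0.03, 0.282]]
contact_force: [-0.7, -0.7, -0.7]
gripper_width: 0.024
t 7.45 pos [ 0.5082 -0.014   0.3006] err [-0.0232 -0.228   0.0294] rot [17.43 16.01 -4.25] F [-0.72 -0.71 -0.65] w 0.024
[-0.15, -0.75, -0.08, 0.19, 0.18, -0.05]
[-0.14, -0.75, -0.06, 0.19, 0.18, -0.05]
[-0.14, -0.76, -0.05, 0.19, 0.18, -0.05]
[-0.13, -0.76, -0.04, 0.19, 0.18, -0.05]
[-0.13, -0.76, -0.02, 0.19, 0.18, -0.05]
[-0.13, -0.76, -0.01, 0.19, 0.18, -0.05]
[-0.12, -0.76, 0.0, 0.19, 0.18, -0.05]
[-0.12, -0.76, 0.01, 0.19, 0.18, -0.05]
[-0.11, -0.76, 0.03, 0.19, 0.18, -0.05]
```

```bash
python3 -m inch '[[-0.2,-0.78,-0.08,0.22,0.2,-0.05],[-0.2,-0.78,-0.06,0.22,0.2,-0.05],[-0.15,-0.78,-0.05,0.22,0.2,-0.05],[-0.15,-0.78,-0.04,0.22,0.2,-0.05],[-0.13,-0.78,-0.02,0.22,0.2,-0.05],[-0.13,-0.78,-0.01,0.22,0.2,-0.05],[-0.12,-0.78,0,0.22,0.2,-0.05],[-0.12,-0.75,0.01,0.22,0.2,-0.05]]'
python3 - <<'E'
from h import *
plan([.485,-.242,.33],lean(-15,0),8)
E
```

```text
time_s: 8.25
eef_pos: [0.4905, -0.1484, 0.3193]
tool_rot: [[0.1, 0.155, 0.983], [0.009, 0.988, -0.157], [-0.995, 0.025, 0.098]]
contact_force: [-0.1, 0.6, -0.4]
gripper_width: 0.0238
t 8.25 pos [ 0.4905 -0.1484  0.3193] err [-0.0055 -0.0936  0.0107] rot [ 6.02  5.53 -1.73] F [-0.06  0.65 -0.38] w 0.0238
[-0.08, -0.58, 0.06, 0.13, 0.12, -0.04]
[-0.07, -0.58, 0.07, 0.13, 0.12, -0.04]
[-0.07, -0.58, 0.08, 0.13, 0.12, -0.04]
[-0.07, -0.58, 0.08, 0.13, 0.12, -0.04]
[-0.07, -0.58, 0.09, 0.13, 0.12, -0.04]
[-0.07, -0.58, 0.1, 0.13, 0.12, -0.04]
[-0.07, -0.58, 0.1, 0.13, 0.12, -0.04]
[-0.07, -0.58, 0.11, 0.13, 0.12, -0.04]
```

```bash
python3 -m inch '[[-0.08,-0.65,0.06,0.16,0.15,-0.04],[-0.07,-0.65,0.07,0.16,0.15,-0.04],[-0.07,-0.65,0.08,0.16,0.15,-0.04],[-0.07,-0.65,0.08,0.16,0.14,-0.04],[-0.07,-0.65,0.09,0.14,0.13,-0.04],[-0.07,-0.6,0.1,0.12,0.1,-0.04],[-0.05,-0.4,0.08,0.06,0.05,-0.02],[0,0,0,0,0,0]]'
python3 - <<'E'
from h import *
plan([.485,-.242,.33],lean(-15,0),8,1)
T=imaging.camera_params('top');S=imaging.camera_params('side')
o=monitor.get_obs();R=np.array(o['tool_rot']);p=np.array(o['eef_pos'])
tip=p+R@[.1355,0,0]
ims=[]
for n,P in (('side',S),('top',T),('wrist',None)):
    im=imaging.read_camera(n)[:,:,::-1].copy()
    if P is None:
        W=imaging.camera_params('wrist');print('wrist tip',proj(W,tip),'spot',proj(W,[.485,-.242,.104])); np.savez('w4.npz',**{k:np.array(v) for k,v in W.items()})
    else: print(n,'tip',proj(P,tip),'spot',proj(P,[.485,-.242,.104]))
    cv2.imwrite(f'pics/{n}4.png',im); ims.append(im)
s=cv2.resize(ims[0][130:270,230:370],(400,400));
w=cv2.resize(ims[2],(400,250)); 
t=cv2.resize(ims[1][150:290,300:440],(400,400))
cv2.imwrite('pics/z4.png',np.hstack([s,t]));
E
```

```text
time_s: 9.05
eef_pos: [0.483, -0.2436, 0.3278]
tool_rot: [[-0.005, 0.265, 0.964], [0.002, 0.964, -0.265], [-1.0, 0.001, -0.005]]
contact_force: [-0.1, 0.9, -1.5]
gripper_width: 0.0238
t 9.05 pos [ 0.483  -0.2436  0.3278] err [0.002  0.0016 0.0022] rot [-0.4  -0.31 -0.05] F [-0.07  0.91 -1.53] w 0.0238
[-0.01, 0.01, 0.01, -0.01, -0.01, -0.0]
side tip [[295.94102592 186.4781669 ]] spot [[298.23661604 221.87883232]]
top tip [[381.04018046 223.28752985]] spot [[375.51147694 227.64178317]]
wrist tip [[315.67698896 190.89382326]] spot [[317.31690992 175.29273139]]
```

View pics/z4.png

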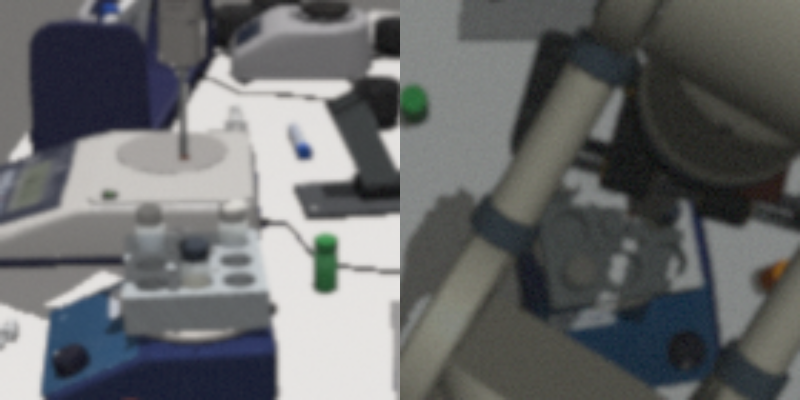

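View pics/wrist4.png

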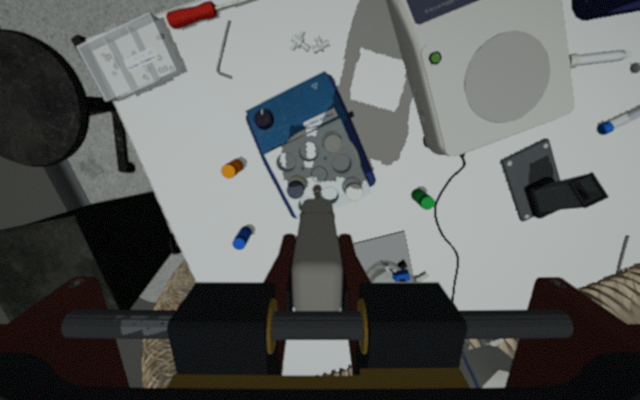

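In the side view the tip is at (294.4,185), 1.5 px left of the prediction. That fits the axis sitting about 3 mm on the tool's -z side. In the wrist view the tip is near (318,187), close to the ring. The three vials stand in their wells. I'll lower to just above the vial tops while correcting, then look close.

```bash
python3 -m inch '[[0.2,0.02,0.05,-0.01,-0.01,0],[0.3,0.02,0.05,-0.02,-0.01,0],[0.3,0.02,0.05,-0.02,-0.01,0],[0.3,0.01,0.05,-0.01,-0.01,0],[0.3,0,0.04,-0.01,-0.01,0],[0.3,0,0,0,0,0],[0.2,0,0,0,0,0],[0,0,0,0,0,0]]'
python3 - <<'E'
from h import *
plan([.485,-.242,.33],lean(-15,0),8,1)
S=imaging.camera_params('side')
o=monitor.get_obs();R=np.array(o['tool_rot']);p=np.array(o['eef_pos']);print(R.round(4))
tip=p+R@[.1355,0,-.003]
s=imaging.read_camera('side')[:,:,::-1];W=imaging.camera_params('wrist');w=imaging.read_camera('wrist')[:,:,::-1]
np.savez('w5.npz',**{k:np.array(v) for k,v in W.items()})
for n,P in (('s',S),('w',W)): print(n,'tip',proj(P,tip),'spot',proj(P,[.485,-.242,.104]))
cv2.imwrite('pics/side5.png',s);cv2.imwrite('pics/wrist5.png',w)
z=np.hstack([cv2.resize(s[170:250,255:335],(400,400),interpolation=cv2.INTER_CUBIC),cv2.resize(w[130:220,275:365],(400,400),interpolation=cv2.INTER_CUBIC)])
cv2.imwrite('pics/z5.png',cv2.convertScaleAbs(z,alpha=1.4))
E
```

```text
time_s: 10.0
eef_pos: [0.4882, -0.24, 0.2861]
tool_rot: [[0.001, 0.253, 0.967], [0.002, 0.967, -0.253], [-1.0, 0.002, 0.001]]
contact_force: [0.9, 0.3, -0.5]
gripper_width: 0.0239
t 10.0 pos [ 0.4882 -0.24    0.2861] err [-0.0032 -0.002   0.0439] rot [ 0.32  0.04 -0.11] F [ 0.86  0.32 -0.48] w 0.0239
[-0.27, -0.02, -0.02, 0.01, 0.0, -0.0]
[[ 1.200e-03  2.534e-01  9.674e-01]
 [ 1.600e-03  9.674e-01 -2.534e-01]
 [-1.000e+00  1.900e-03  8.000e-04]]
s tip [[298.08763614 202.85950014]] spot [[298.23661604 221.87883232]]
w tip [[316.91422981 187.93220517]] spot [[314.4179365  178.18920978]]
```

View pics/z5.png

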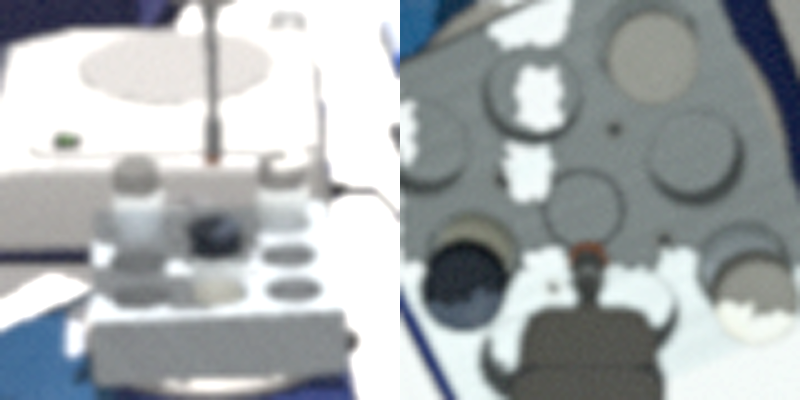

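The wrist crop shows the ring at crop (584,209), which is (316.4,177.0) full frame. The tip's red foot is centred near crop (588,260), or (317.3,188.5), against a prediction of (316.9,187.9). The vials are in their wells: the dark one on the left, white on the right, and the third white one at the top right. Computing the remaining offset.

Run:
```python
from h import *
W=dict(np.load('w5.npz'));o=monitor.get_obs();R=np.array(o['tool_rot'])
s=plane(W,(316.4,177.0),.104);t=plane(W,(317.3,188.5),.1506)
print('spot',s,'tip',t,'tcp',o['eef_pos'],'tool shift',R.T@(s-t)/.02)
S=imaging.camera_params('side');print(proj(S,t),proj(S,s))
```

```text
spot [ 0.48416535 -0.239245    0.104     ] tip [ 0.48622771 -0.23874203  0.1506    ] tcp [ 0.4883724  -0.24004268  0.28690716] tool shift [ 2.32975049 -0.05419485 -0.09742336]
[[298.41816214 202.82283657]] [[298.021087   221.32394665]]
```

```bash
python3 -m inch '[[0.2,-0.02,-0.02,0.02,0,0],[0.3,-0.02,-0.02,0.02,0,0],[0.3,-0.01,-0.02,0.01,0,0],[0.3,0,-0.01,0,0,0],[0.3,0,0,0,0,0],[0.3,0,0,0,0,0],[0.2,0,0,0,0,0],[0,0,0,0,0,0]]'
cat > st.py <<'E'
from h import *
F=[];P=[];R=[]
for i in range(8):
    imaging.read_camera('wrist');o=monitor.get_obs();F.append(o['contact_force']);P.append(o['eef_pos']);R.append(o['tool_rot'])
print('t',o['time_s'],'F',np.mean(F,0).round(2),'P',np.mean(P,0).round(4),'x axis',np.mean(R,0)[:,0].round(4),'w',o['gripper_width'])
E
python3 st.py
```

```text
time_s: 10.9
eef_pos: [0.4867, -0.2408, 0.2458]
tool_rot: [[0.003, 0.259, 0.966], [0.001, 0.966, -0.259], [-1.0, 0.001, 0.002]]
contact_force: [0.6, 0.1, -1.0]
gripper_width: 0.0239
t 11.3 F [-0.17  0.18 -0.8 ] P [ 0.487  -0.241   0.2469] x axis [ 0.004  0.    -1.   ] w 0.024081013181772803
```

The baseline Fz is -0.8 N, which is the probe's weight. Expected contact is at TCP z of about 0.2395. Descending in small steps.

```bash
python3 -m inch '[[0.1,0,-0.02,0,0.01,0],[0.1,0,-0.02,0,0.01,0],[0.1,0,0,0,0.01,0],[0.1,0,0,0,0,0],[0.1,0,0,0,0,0],[0,0,0,0,0,0],[0,0,0,0,0,0],[0,0,0,0,0,0]]'; python3 st.py
```

```text
time_s: 12.1
eef_pos: [0.4863, -0.2409, 0.2375]
tool_rot: [[0.002, 0.259, 0.966], [-0.0, 0.966, -0.259], [-1.0, 0.001, 0.002]]
contact_force: [-0.7, -0.8, 1.5]
gripper_width: 0.0239
t 12.5 F [-0.4   0.34  0.8 ] P [ 0.4863 -0.2409  0.2373] x axis [ 0.0022 -0.     -1.    ] w 0.023843221428310385
```

Net force is about 1.6 N, so the tip has just touched. I'll check its place in the ring before pressing.

Run:
```python
from h import *
s=imaging.read_camera('side')[:,:,::-1];W=imaging.camera_params('wrist');w=imaging.read_camera('wrist')[:,:,::-1]
print(proj(W,[.4842,-.2392,.104]))
z=np.hstack([cv2.resize(s[170:250,255:335],(400,400),interpolation=cv2.INTER_CUBIC),cv2.resize(w[150:210,285:345],(400,400),interpolation=cv2.INTER_CUBIC)])
cv2.imwrite('pics/z6.png',cv2.convertScaleAbs(z,alpha=1.4))
```

```text
[[317.81075137 188.89416309]]
```

View pics/z6.png

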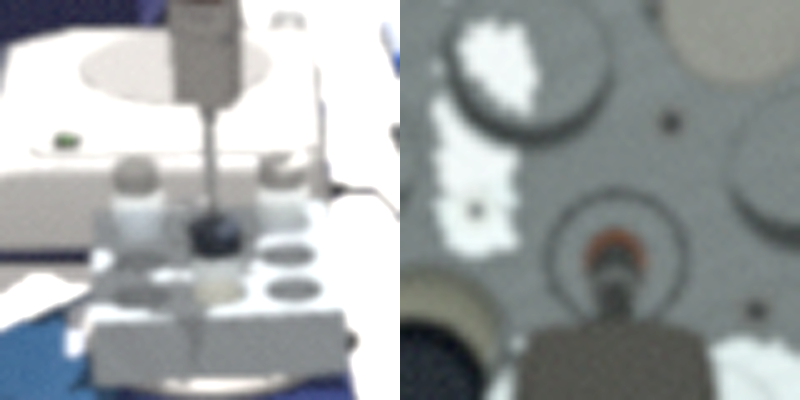

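The foot sits centred in the ring: foot at crop (614,259), ring at (617,260), with 140 px = 22 mm. That is under 1 mm off. Pressing straight down about 5 mm.

```bash
python3 -m inch '[[0.08,0,0,0,0,0],[0.08,0,0,0,0,0],[0.06,0,0,0,0,0],[0,0,0,0,0,0],[0,0,0,0,0,0],[0,0,0,0,0,0],[0,0,0,0,0,0],[0,0,0,0,0,0]]'; python3 st.py
```

```text
time_s: 13.4
eef_pos: [0.4862, -0.2408, 0.2334]
tool_rot: [[0.003, 0.259, 0.966], [-0.0, 0.966, -0.259], [-1.0, 0.0, 0.003]]
contact_force: [-0.6, 0.4, 2.4]
gripper_width: 0.024
t 13.8 F [-0.85  0.65  2.63] P [ 0.4863 -0.2408  0.2334] x axis [ 2.9e-03 -4.0e-04 -1.0e+00] w 0.024053064337844397
```

```bash
python3 -m inch '[[0.03,0,0,0,0,0],[0,0,0,0,0,0],[0,0,0,0,0,0],[0,0,0,0,0,0],[0,0,0,0,0,0],[0,0,0,0,0,0],[0,0,0,0,0,0],[0,0,0,0,0,0]]'; python3 st.py; python3 st.py;python3 - <<'E'
from h import *
s=imaging.read_camera('side')[:,:,::-1];w=imaging.read_camera('wrist')[:,:,::-1]
z=np.hstack([cv2.resize(s[150:250,245:345],(400,400),interpolation=cv2.INTER_CUBIC),cv2.resize(w[140:220,275:355],(400,400),interpolation=cv2.INTER_CUBIC)])
cv2.imwrite('pics/z7.png',cv2.convertScaleAbs(z,alpha=1.4))
E
```

```text
time_s: 14.6
eef_pos: [0.4863, -0.2408, 0.2328]
tool_rot: [[0.003, 0.259, 0.966], [-0.0, 0.966, -0.259], [-1.0, 0.0, 0.003]]
contact_force: [-0.7, 0.9, 3.2]
gripper_width: 0.024
t 15.0 F [-0.99  0.57  2.81] P [ 0.4863 -0.2408  0.2328] x axis [ 3.e-03 -5.e-04 -1.e+00] w 0.024150516999048122
t 15.4 F [-1.04  0.59  2.58] P [ 0.4863 -0.2408  0.2328] x axis [ 2.9e-03 -5.0e-04 -1.0e+00] w 0.023889783139427915
```

View pics/z7.png

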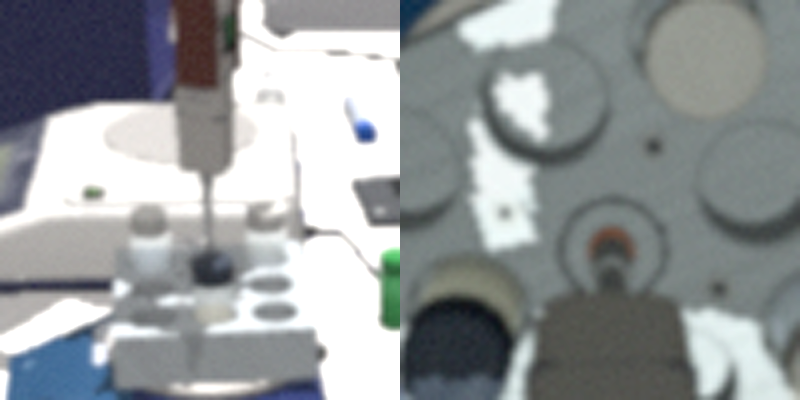

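The tip is still centred in the ring: foot at crop (611,250), ring at (613,250). The probe is upright, the vials are standing and the net push is about 3.5 N. Handing in.

```bash
python3 -c "
from bench import ticket;print(ticket.job_done())"
```

```text
the job is handed in; nothing more can be done
None
```

I drew the thermometer out of its holder along its lean, turned it upright and carried it over the block. It is now held with its tip pressed onto the engraved ring. I handed the job in at 15.5 s of the 38 s allowed, and no verdict was reported.

Last checks:
- **Position:** the foot is under 1 mm from the ring's centre in the wrist view, so the whole tip lies inside.
- **Push:** net push is about 3.4–3.6 N after allowing for the probe's weight, which is about half of the spring travel. The tool also went down 4.5 mm from first touch, which agrees.
- **Upright:** the tool is tilted about 0.2°. A rough side-view reading of the shaft suggested up to about 1°, which is within its own error.
- **Grip and vials:** the grip is steady at 24 mm opening and 30 N, and all three vials stand in their wells.

Two readings disagreed slightly:
- The fixed cameras and the wrist camera differed by 3–4 mm sideways, so I used the wrist camera for the final placing.
- A small sideways force of about 1 N remains.

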